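Feel round the edge of a shaped record

ROBOT

A 6-joint arm with a two-finger parallel gripper is mounted at the origin on the work surface. World frame = base frame: x ahead of the robot, y to its left, z up, the work surface at z = 0. Lengths are in m, angles in rad, forces in N, time in s.
With the tool pointing down it reaches from about 0.375 to 0.975 m from the base axis. Payload 3.8 kg.
Tool frame: the origin (TCP) lies at the very end of the fingers, on their centre line; the grasp point (between the pads) lies 19 mm behind it; z points along the fingers, y is the direction in which the jaws open and shut (so a half turn about z gives the same grasp; the last joint's range is limited). The gripper opens to 85 mm and grips with 20 to 120 N. Pads are 22 mm wide; open, the fingers measure 114 mm over their backs; the gripper's body (76 mm by 85 mm) begins 54 mm behind the grasp point. The pads swing forward as they close: fully open they stand 13 mm farther back than shut.
Start: joints at [-1.335, 0.264, 1.604, -0, 1.274, -0.037], TCP at [0.182, -0.65, 0.231] pointing down, gripper open.
Joint ranges: [-2.63, 2.63], [-0.94, 2.18], [0.31, 2.57], [-1.31, 4.45], [0, 2.66], [-2.55, 2.55]. Speed limits (rad/s): [2.57, 2.57, 3.14, 3.14, 3.14, 3.14].

INTERFACE

Orientations are given as a rotation vector (axis times angle).
In Python, from workcell import status, read_camera, camera_info, order gives the robot as it stands.
- The arm moves only by the tool move_arm, never from a script. Its argument "deltas" is a list of rows, each a list of 3 entries, a list of its own where there are three numbers: the turn, a rotation vector about the world's x, y, z as a fraction of full scale, then the shift along the world's x, y, z as a fraction of full scale, then the closure, from -1 (fully open) to 1 (shut), so that 0 is half open. A call has 1 to 20 rows; each row is the pose to reach, as a shift and turn from the pose commanded when the call began; what a row does not reach only later rows make up. Full scale, the value 1, is 0.1 m for a shift and pi/2 rad for a turn. A row lasts 1/8 s, in which the tool goes at most 62.5 mm and 10.7 degrees, less where a joint would pass 70% of its speed; a pose out of reach is approached as far as the arm can. A call with a number of a shift or a turn outside -1 to 1 is refused whole. A call with a gripper value outside its range is refused whole. The fingers move at their own pace and stop on an object; "grip_force" is the grip in N (left out, the last holds). Time passes only in rows, so rows that repeat a pose let the fingers close. It gives the time, the measured TCP pose, the force and the opening at its end, in the units of the state.
- status.read_state(): the state, without advancing time (a new reading comes with each control period).
- read_camera(name): name is "side" or "top" or "wrist"; returns (picture, depth): 480x640x3 uint8, red, green, blue; 480x640 float32, m along the optical axis (not along the pixel's ray), 0 where there is no reading.
- camera_info(name): a dict with "K" (3x3 intrinsics, pixels), "D" ([k1, k2, p1, p2, k3] as OpenCV has them; the pictures are not rectified), "R" (3x3) and "t" (3): a world point X has camera coordinates R X + t. Camera axes: x right, y down, z forward; pixel columns grow to the right and rows downward; lengths in m; the calibration is good to about 2 mm. A picture is of the moment at which its call begins: read the wrist's pose just before it. camera_info takes no time and is no camera call; for the wrist camera it gives the pose at the moment of the call.
- order.finish_job(): hands the job in, once; it reports no verdict.
The state is a dict: "time": time; "q": joint angles; "joint_vel": joint speeds; "joint_torque": joint torques, N m; "tool_pos": TCP position; "tcp_rot": TCP orientation; "wrist_force": force on the tool from outside, world axes, zero at the start; "torque": the same for the moment, N m; "width": opening from 0.0 (shut) to 1.0 (fully open).
Only numpy, scipy, OpenCV 4.12 (cv2) and the standard library are available. Lean on these libraries where they do the work, as an engineer would, in place of code of your own. Each camera call takes 0.05 s, during which the arm holds its last target. There are 200 camera calls.

TASK

Take the orange-handled edge feeler out of its stand and run the side of its pin along the edge of the clover-shaped record, from the yellow mark round the white-dashed side to the blue mark, keeping it pressed lightly against the edge (about 5 N, never more than 15 N) round every lobe and hollow. Touch the record and its nest with nothing but the feeler, then put the feeler back upright and fully down in its stand and let go, leaving everything else on the table where it is.

Things in the scene. Friction and masses are not known exactly. Their poses are not given: they have to be found in the camera images.
- nest: fixed round green-painted base, 240 mm across, 12 mm high, that carries a black clover-shaped record with four lobes, 4 mm thick, underside 58 mm and top 62 mm above the table. Origin: centre of the base's underside; z up. The record's overhanging edge is free below, down to the base; column, plates and pad under it stay within 50 mm of its centre
- middle (a point): fixed point above the base's origin, 62 mm above the table. Edge of a record centred on it: radius 80 + 10 cos(4a) mm at angle a from the base's x axis. The record was set down by eye: its centre lies up to 7 mm off this point in the base's x and in its y, never turned, unmeasured, new every time; so feel for the edge. A clamp 40 mm wide, 18 mm high stands on its blue label
- start_mark (a point): yellow mark painted flat on the base at angle a = -95 degrees, 108 mm from the centre: where to start. The record floats on springs: it gives 1 mm for each 4 N of sideways push, any way, at most 8 mm, and springs back. Press its edge with about 5 N all along, at least 1 N; above 15 N, even for a moment, it may chip
- finish_mark (a point): blue mark painted flat on the base at angle a = +95 degrees, 108 mm from the centre: where to finish. The white dashed arc painted on the base from yellow to blue, through a = 0 (anticlockwise from above), shows the side to trace
- feeler: edge feeler, 115 mm long, about 90 g, stands pin-down in the stand. Origin: tip of its pin; z up its axis. Steel pin 8 mm across from 0 to 40 mm, dark collar 28 mm across to 45 mm, orange handle 18 x 18 mm (faces along x and y) to 115 mm. To trace, hold it upright by the handle, tip 15 to 30 mm below the record's top, clear of the base, and touch the edge with the side of the pin
- stand_hole0 (a point): centre of the mouth of the upright round hole, 14 mm across, 46 mm deep, in the top of the fixed grey stand block (70 x 70 x 50 mm); the mouth is 50 mm above the table. The feeler is home when its pin is down the hole and its collar lies flat on the block, its tip then 10 mm above the table
- edge0 (a point): point 0 of 9 along the trace, on the base's frame, 60 mm above the table: where the pin's axis would be, touching, if the record lay exactly central (4 mm outside the nominal edge). At the yellow start mark; the pin must press on the edge within 14 mm of it
- edge1 (a point): point 1 of 9 along the trace, on the base's frame, 60 mm above the table: where the pin's axis would be, touching, if the record lay exactly central (4 mm outside the nominal edge). Numbered from yellow to blue, 33 mm apart along the edge; the pin must press on the edge within 14 mm of it
- edge2 (a point): point 2 of 9 along the trace, on the base's frame, 60 mm above the table: where the pin's axis would be, touching, if the record lay exactly central (4 mm outside the nominal edge). Numbered from yellow to blue, 33 mm apart along the edge; the pin must press on the edge within 14 mm of it
- edge3 (a point): point 3 of 9 along the trace, on the base's frame, 60 mm above the table: where the pin's axis would be, touching, if the record lay exactly central (4 mm outside the nominal edge). Numbered from yellow to blue, 33 mm apart along the edge; the pin must press on the edge within 14 mm of it
- edge4 (a point): point 4 of 9 along the trace, on the base's frame, 60 mm above the table: where the pin's axis would be, touching, if the record lay exactly central (4 mm outside the nominal edge). Numbered from yellow to blue, 33 mm apart along the edge; the pin must press on the edge within 14 mm of it
- edge5 (a point): point 5 of 9 along the trace, on the base's frame, 60 mm above the table: where the pin's axis would be, touching, if the record lay exactly central (4 mm outside the nominal edge). Numbered from yellow to blue, 33 mm apart along the edge; the pin must press on the edge within 14 mm of it
- edge6 (a point): point 6 of 9 along the trace, on the base's frame, 60 mm above the table: where the pin's axis would be, touching, if the record lay exactly central (4 mm outside the nominal edge). Numbered from yellow to blue, 33 mm apart along the edge; the pin must press on the edge within 14 mm of it
- edge7 (a point): point 7 of 9 along the trace, on the base's frame, 60 mm above the table: where the pin's axis would be, touching, if the record lay exactly central (4 mm outside the nominal edge). Numbered from yellow to blue, 33 mm apart along the edge; the pin must press on the edge within 14 mm of it
- edge8 (a point): point 8 of 9 along the trace, on the base's frame, 60 mm above the table: where the pin's axis would be, touching, if the record lay exactly central (4 mm outside the nominal edge). Numbered from yellow to blue, 33 mm apart along the edge; the pin must press on the edge within 14 mm of it
- edge9 (a point): point 9 of 9 along the trace, on the base's frame, 60 mm above the table: where the pin's axis would be, touching, if the record lay exactly central (4 mm outside the nominal edge). At the blue finish mark; the pin must press on the edge within 14 mm of it
- tape: brown tape core, a ring 90 mm across, 25 mm high; origin under its centre; a bystander, to be left where it is
- jar: amber jar, 60 mm across, 75 mm high; origin under its centre; a bystander, to be left where it is
- brush: cleaning brush lying on the table; origin under its middle; a bystander, to be left where it is
- puck: brass record weight, 54 mm across, 22 mm high; origin under its centre; a bystander, to be left where it is
- mug: white mug, 80 mm across, 90 mm high; origin under its centre; a bystander, to be left where it is
- screwdriver: screwdriver lying on the table; origin under its middle; a bystander, to be left where it is
Things that resemble listed ones, but are neither listed nor needed, are in the scene too. Of the things shaped like the feeler, the orange one is meant.

How it is judged:
By the outcome, as a careful person would: the job done as asked, in the order asked, and still so for the second after the job is handed in, with the robot touching nothing.
It also fails if it takes over 72 s, if anything falls off the work surface, if the arm or the gripper's body presses on something with over 40 N, if the wrist force passes 120 N, or if a joint passes its speed limit or range.

## Working session

There is one attempt and no reset: what is moved stays moved. The work goes in short steps, Python scripts to look and compute and a tool call to move; the robot and the scene stay as the last step left them, time stands still between calls to the robot, and variables do not carry over. Pictures are saved under pics/ and viewed, about 8 in all and at most 12, crops included, and the job is handed in when it is done.

Besides the shell and the picture viewer there is one more tool, called by a JSON object that holds its "method" and its "body", one argument or row to a line. move_arm: Moves the arm, as the interface text tells. Its arguments: {"type":"object","properties":{"deltas":{"type":"array","items":{"type":"array"}},"grip_force":{"type":"number"}},"required":["deltas"]}

```bash
ls; mkdir -p pics; cat > h.py <<'E'
import numpy as np, cv2
from workcell import status, read_camera, camera_info, order
def ray(ci,u,v):
    K=np.array(ci["K"]);D=np.array(ci["D"]);R=np.array(ci["R"]);t=np.array(ci["t"])
    p=cv2.undistortPoints(np.array([[[u,v]]],float),K,D)[0,0]
    return -R.T@t, R.T@np.array([p[0],p[1],1.])
def onplane(ci,u,v,z):
    o,d=ray(ci,u,v); return o+d*(z-o[2])/d[2]
def proj(ci,X):
    R=np.array(ci["R"]);r,_=cv2.Rodrigues(R)
    return cv2.projectPoints(np.array(X,float).reshape(-1,3),r,np.array(ci["t"],float),np.array(ci["K"]),np.array(ci["D"]))[0][:,0]
E
python3 - <<'E'
from h import *
s=status.read_state();print(s)
for n in("top","side"):
    p,d=read_camera(n);np.savez(f"{n}.npz",p=p,d=d);cv2.imwrite(f"pics/{n}.png",p[...,::-1])
    ci=camera_info(n);print(n,ci["K"],-np.array(ci["R"]).T@ci["t"])
E
```

```text
pics
{'time': 0.0, 'q': array([-1.33488499e+00,  2.64783195e-01,  1.60540532e+00,  3.26537582e-06,
        1.27370733e+00, -3.68663936e-02]), 'joint_vel': array([ 0.00145986, -0.00088835,  0.00125576, -0.00025599,  0.00039215,
       -0.00170629]), 'joint_torque': array([-1.98374601e-04, -5.15111697e+01, -3.67316616e+01,  9.77685295e-05,
        1.28874276e-02, -7.17242756e-06]), 'tool_pos': array([ 0.18169571, -0.64930688,  0.22992488]), 'tcp_rot': array([-3.11014745e+00, -4.26837933e-01,  3.54325791e-04]), 'wrist_force': array([-0.45987968, -0.58153709, -0.32771192]), 'torque': array([ 0.05560519,  0.04020514, -0.03183978]), 'width': 0.9994477012733761}
top [[509.25215698   0.         326.92553223]
 [  0.         509.25215698 240.51400966]
 [  0.           0.           1.        ]] [ 0.35680292 -0.00910344  1.13154878]
side [[605.85919875   0.         311.18748783]
 [  0.         605.85919875 229.64071536]
 [  0.           0.           1.        ]] [ 0.49019369 -1.03134629  0.89326812]
```

View pics/top.png

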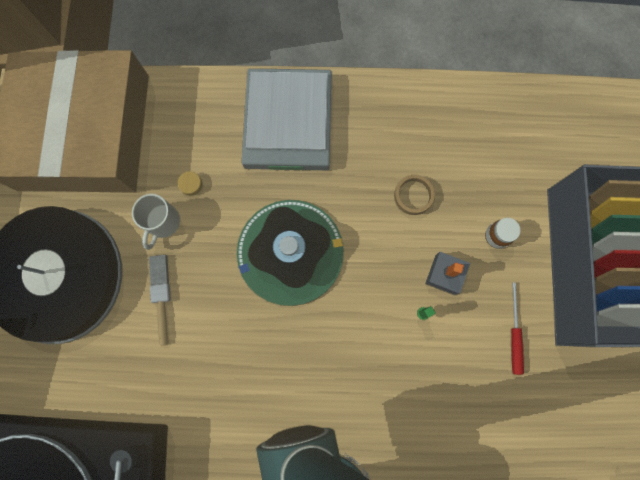

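View pics/side.png

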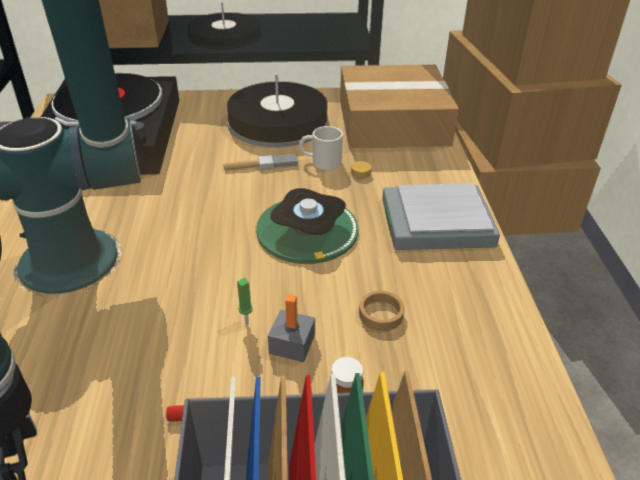

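Top view: the orange feeler stands in the grey block at (457,269) and a green look-alike is at (427,313), off the block. The orange one in the block fits the description. The nest is at (290,252), with the yellow mark at (337,243) and the blue mark at (244,268). In the side view the orange handle is at (291,312).

```bash
cat > m.py <<'E'
from h import *
z=np.load("top.npz");p=z["p"];ci=camera_info("top")
hsv=cv2.cvtColor(p,cv2.COLOR_RGB2HSV);H,S,V=[hsv[...,i].astype(int) for i in range(3)]
yy,xx=np.mgrid[:480,:640]
near=np.hypot(xx-290,yy-252)<60
def pts(m,z,n=None):
    cs,_=cv2.findContours(m.astype(np.uint8),cv2.RETR_EXTERNAL,cv2.CHAIN_APPROX_NONE)
    c=max(cs,key=cv2.contourArea)[:,0].astype(float); return c,np.array([onplane(ci,*q,z)[:2] for q in c])
from scipy.optimize import least_squares
# whole disc outline: not wood
wood=(H>8)&(H<28)&(S>60)&(V>90)
disc=near&~((H>8)&(H<28)&(S>50))
disc=cv2.morphologyEx((near&(((H>50)&(H<95)&(S>50))|(V<60))).astype(np.uint8),cv2.MORPH_CLOSE,np.ones((9,9)))
c,P=pts(disc,0.012)
f=least_squares(lambda a:np.hypot(*(P-a[:2]).T)-0.12,P.mean(0),loss='soft_l1',f_scale=.002)
f2=least_squares(lambda a:np.hypot(*(P-a[:2]).T)-a[2],[*P.mean(0),.12],loss='soft_l1',f_scale=.002)
C=f.x;print("base",C,f2.x,"rms",np.sqrt((f.fun**2).mean()))
for n,m in(("yellow",near&(H>15)&(H<30)&(S>140)&(V>120)&(np.hypot(xx-337,yy-243)<10)),("blue",near&(H>98)&(H<130)&(S>90)&(np.hypot(xx-244,yy-268)<10))):
    u,v=xx[m].mean(),yy[m].mean();q=onplane(ci,u,v,.012)[:2];d=q-C
    print(n,m.sum(),u,v,q,np.hypot(*d),np.degrees(np.arctan2(d[1],d[0])))
rec=near&(V<50)&(S<140)
c,P=pts(rec,0.062)
print("rec n",len(P),P.mean(0),P.min(0),P.max(0)); np.savez("rec.npz",P=P,C=C)
o=(np.hypot(xx-457,yy-269)<20)&(H<14)&(S>170)&(V>120)
print("orange",o.sum(),xx[o].mean(),yy[o].mean(),onplane(ci,xx[o].mean(),yy[o].mean(),.125))
s=(np.hypot(xx-448,yy-273)<32)&(S<100)&(V<120)
c,P=pts(s,.05);r=cv2.minAreaRect((P*1000).astype(np.float32));print("stand",r)
t=cv2.resize(p[200:330,400:530],None,fx=4,fy=4,interpolation=cv2.INTER_CUBIC)
b=p[190:310,230:350].copy();cv2.drawContours(b,[np.int32(pts(rec,.062)[0]-[230,190])],-1,(255,0,0),1);cv2.drawContours(b,[np.int32(pts(disc,.012)[0]-[230,190])],-1,(255,255,0),1)
b=cv2.resize(b,(520,520),interpolation=cv2.INTER_NEAREST)
i=np.hstack([t,b]);i=cv2.resize(i,(800,400));cv2.imwrite("pics/crop.png",i[...,::-1])
E
python3 m.py
```

```text
base [0.53830086 0.08669368] [0.53828631 0.08629839 0.11731755] rms 0.004649334547578548
yellow 55 337.0 242.70909090909092 [ 0.56024594 -0.01919941] 0.10814311420748363 -78.29186412977133
blue 61 244.0 268.0163934426229 [0.49851088 0.18622844] 0.10719332975118655 111.78953282909451
rec n 414 [0.53972687 0.06831225] [ 0.45657163 -0.00149555] [0.61867387 0.12305761]
orange 99 455.07070707070704 268.4848484848485 [ 0.4925476  -0.25528642  0.125     ]
stand ((493.3323059082031, -273.112548828125), (107.67780303955078, 91.2191162109375), 71.16535186767578)
```

View pics/crop.png

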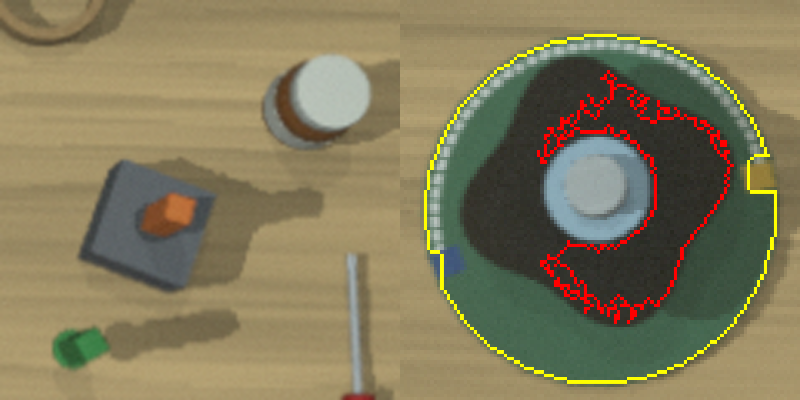

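The crop confirms it: the orange-handled feeler sits in the grey block and the green decoy stands apart. The base is well located (yaw ≈ 16.75°), but the record and stand masks are poor. I'll go over the stand and look from near.

{"method": "move_arm", "body": {
  "deltas": [
    [[0,0,0],[0,0.6,0.1],-1],
    [[0,0,0],[0,1,0.2],-1]
  ]
}}

```text
time: 0.35
tool_pos: [0.1816, -0.5477, 0.2495]
tcp_rot: [-3.109, -0.426, 0.001]
wrist_force: [0.2, 0.0, 0.1]
width: 1.001
```

{"method": "move_arm", "body": {
  "deltas": [
    [[0,0,0],[0.1,0.6,0],-1],
    [[0,0,0],[0.2,1,0],-1]
  ]
}}

```text
time: 0.6
tool_pos: [0.2017, -0.4475, 0.2507]
tcp_rot: [-3.111, -0.427, 0.0]
wrist_force: [0.0, -0.9, 0.8]
width: 1.001
```

{"method": "move_arm", "body": {
  "deltas": [
    [[0,0,0],[0.5,0.5,0],-1],
    [[0,0,0],[1,1,0],-1]
  ]
}}

```text
time: 0.85
tool_pos: [0.2906, -0.3601, 0.2511]
tcp_rot: [3.113, 0.424, 0.0]
wrist_force: [0.4, -0.8, -0.5]
width: 1.003
```

{"method": "move_arm", "body": {
  "deltas": [
    [[0,0,0],[0.5,0.5,0],-1],
    [[0,0,0],[1,0.8,0],-1],
    [[0,0,0],[1,0.8,0],-1],
    [[0,0,0],[1,0.8,0],-1]
  ]
}}

```text
time: 1.35
tool_pos: [0.39, -0.2813, 0.2508]
tcp_rot: [-3.112, -0.43, 0.002]
wrist_force: [-1.1, -0.2, 0.5]
width: 0.997
```

```bash
python3 - <<'E'
from h import *
s=status.read_state();print(s["time"],s["tool_pos"],s["tcp_rot"],s["q"],s["wrist_force"])
ci=camera_info("wrist");p,d=read_camera("wrist");cv2.imwrite("pics/w1.png",p[...,::-1])
np.savez("w1.npz",p=p,d=d,**{k:ci[k] for k in "K D R t".split()})
print(-np.array(ci["R"]).T@ci["t"],np.array(ci["R"]))
E
```

```text
1.35 [ 0.39002632 -0.28132231  0.25077606] [-3.11164986e+00 -4.29779724e-01  2.03090411e-03] [-6.76193404e-01 -1.21368349e-01  1.97904941e+00 -6.91580519e-04
  1.28509202e+00  6.20295866e-01] [-1.05723479 -0.19742769  0.52617663]
[ 0.46212121 -0.26074892  0.39301903] [[ 2.70768351e-01 -9.62644515e-01 -1.94594140e-04]
 [-9.18246338e-01 -2.58340902e-01  3.00139369e-01]
 [-2.88977789e-01 -8.10895566e-02 -9.53895341e-01]]
```

View pics/w1.png

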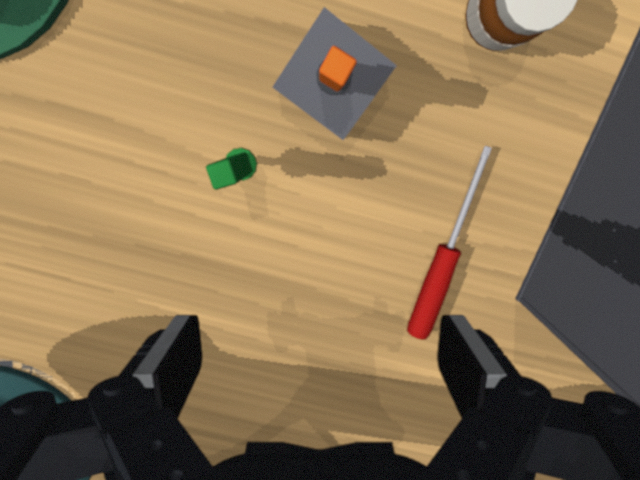

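Wrist view: the feeler handle is at (337,67) in the block, whose corners are near (322,9), (395,68), (344,138) and (274,88). The green decoy is at (232,168) and the screwdriver is at (440,270).

```bash
cat > st.py <<'E'
from h import *
import sys
z=np.load(sys.argv[1]);p=z["p"];ci={k:z[k] for k in "K D R t".split()}
hsv=cv2.cvtColor(p,cv2.COLOR_RGB2HSV);H,S,V=[hsv[...,i].astype(int) for i in range(3)]
yy,xx=np.mgrid[:480,:640]; u0,v0,r0=map(float,sys.argv[2:5]);near=np.hypot(xx-u0,yy-v0)<r0
def rect(m,z):
    cs,_=cv2.findContours(m.astype(np.uint8),cv2.RETR_EXTERNAL,cv2.CHAIN_APPROX_NONE)
    c=max(cs,key=cv2.contourArea)[:,0].astype(float); P=np.array([onplane(ci,*q,z)[:2] for q in c])
    return c.mean(0),cv2.minAreaRect((P*1000).astype(np.float32))
o=near&(H<16)&(S>170)&(V>90)
print("V of orange",np.percentile(V[o],[5,25,50,75,95]))
top=o&(V>np.percentile(V[o],95)-25)
print("handle top",rect(top,.125)); print("depth min",z["d"][top].min() if top.any() else 0)
n=near&((xx<u0+999))
s=near&(H>100)&(H<135)&(S<90)&(V>60)
s|=cv2.dilate(o.astype(np.uint8),np.ones((3,3)))>0
s=cv2.morphologyEx(s.astype(np.uint8),cv2.MORPH_CLOSE,np.ones((9,9)))
s=cv2.morphologyEx(s,cv2.MORPH_OPEN,np.ones((5,5)))
print("block",rect(s,.05))
i=p.copy()
for m,c in((s,(0,255,0)),(top,(0,0,255))):
    cs,_=cv2.findContours(m.astype(np.uint8),cv2.RETR_EXTERNAL,cv2.CHAIN_APPROX_NONE);cv2.drawContours(i,cs,-1,c,1)
a,b=max(int(v0-r0),0),max(int(u0-r0),0)
cv2.imwrite("pics/st.png",cv2.resize(i[a:int(v0+r0),b:int(u0+r0)],None,fx=2.5,fy=2.5,interpolation=cv2.INTER_NEAREST)[...,::-1])
k=(lambda P:[float(x) for x in P])
E
python3 st.py w1.npz 334 74 85
# record from top
python3 - <<'E'
from h import *
from scipy.optimize import least_squares
z=np.load("top.npz");p=z["p"];ci=camera_info("top");hsv=cv2.cvtColor(p,cv2.COLOR_RGB2HSV);H,S,V=[hsv[...,i].astype(int) for i in range(3)]
for q in((270,225),(260,250),(325,275),(315,220),(330,265),(300,280),(310,285)):print(q,p[q[1],q[0]],hsv[q[1],q[0]])
yy,xx=np.mgrid[:480,:640]
R,G,B=[p[...,i].astype(int) for i in range(3)]
m=(np.hypot(xx-290,yy-252)<52)&(G-R<8)&(R<75)
m=cv2.morphologyEx(m.astype(np.uint8),cv2.MORPH_CLOSE,np.ones((5,5)))
cs,_=cv2.findContours(m,cv2.RETR_EXTERNAL,cv2.CHAIN_APPROX_NONE);c=max(cs,key=cv2.contourArea)[:,0].astype(float)
P=np.array([onplane(ci,*q,.062)[:2] for q in c]);C=np.array([.5383,.0867]);yaw=np.radians(16.75)
def f(a):
    d=P-a[:2];th=np.arctan2(d[:,1],d[:,0])-yaw;return np.hypot(*d.T)-(.08+.01*np.cos(4*th))
r=least_squares(f,C,loss='soft_l1',f_scale=.002);print("rec centre",r.x,"rms",np.sqrt(np.mean(r.fun**2)),len(P))
E
```

```text
V of orange [126. 200. 224. 225. 226.]
handle top (array([336.50561798,  65.11235955]), ((491.7776184082031, -263.4067687988281), (15.913382530212402, 16.08987045288086), 75.65250396728516))
depth min 0.0
block (array([333.84536082,  74.15120275]), ((492.1038818359375, -263.9973449707031), (68.01526641845703, 68.19499969482422), 70.0962142944336))
(270, 225) [50 51 45] [35 30 51]
(260, 250) [51 50 43] [26 40 51]
(325, 275) [58 78 62] [66 65 78]
(315, 220) [62 83 65] [64 65 83]
(330, 265) [57 80 63] [68 73 80]
(300, 280) [48 49 43] [35 31 49]
(310, 285) [68 98 77] [69 78 98]
rec centre [0.54115076 0.08381384] rms 0.0019001658468995161 214
```

View pics/st.png

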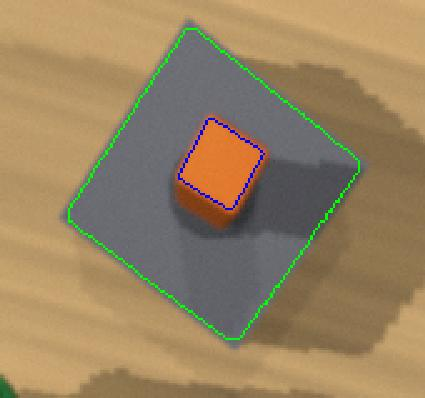

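The masks fit. Handle centre is (0.4918, −0.2634), with faces at 75.7°/165.7°, and the block centre agrees. The record centre is roughly (0.541, 0.084). Next I align the jaws with a +60° turn and descend.

{"method": "move_arm", "body": {
  "deltas": [
    [[0,0,0.11],[0.25,0.05,0],-1],
    [[0,0,0.22],[0.5,0.1,0],-1],
    [[0,0,0.33],[0.75,0.14,0],-1],
    [[0,0,0.44],[1,0.18,0],-1],
    [[0,0,0.55],[1,0.18,0],-1],
    [[0,0,0.667],[1,0.18,0],-1],
    [[0,0,0.667],[1,0.18,0],-1],
    [[0,0,0.667],[1,0.18,0],-1]
  ]
}}

```text
time: 2.4
tool_pos: [0.4894, -0.2647, 0.2512]
tcp_rot: [-2.486, -1.921, 0.0]
wrist_force: [0.5, 0.4, -0.2]
width: 1.0
```

```bash
python3 - <<'E'
from h import *
s=status.read_state();print(s["time"],s["tool_pos"],s["q"],s["wrist_force"])
from scipy.spatial.transform import Rotation as R
M=R.from_rotvec(s["tcp_rot"]).as_matrix();print(M,np.degrees(np.arctan2(M[1,1],M[0,1])))
ci=camera_info("wrist");p,d=read_camera("wrist")
np.savez("w2.npz",p=p,d=d,**{k:ci[k] for k in "K D R t".split()})
u=proj(ci,[s["tool_pos"],[.4918,-.2634,.125],[.492,-.264,.05]]);print(u)
E
python3 st.py w2.npz $(python3 - <<'E'
from h import *
z=np.load("w2.npz");ci={k:z[k] for k in "K D R t".split()}
u=proj(ci,[[.492,-.264,.06]])[0];print(u[0],u[1],110)
E
)
```

```text
2.4 [ 0.48942119 -0.26469541  0.25123852] [-5.40449928e-01  2.76877929e-02  1.83572423e+00 -1.57397284e-04
  1.27830636e+00 -2.85116143e-01] [ 0.50176012  0.42444966 -0.21319283]
[[ 2.52524455e-01  9.67590495e-01 -1.85349260e-04]
 [ 9.67590506e-01 -2.52524470e-01 -6.45453884e-05]
 [-1.09258728e-04 -1.63042895e-04 -9.99999981e-01]] -14.626947944528585
[[323.38033294 318.44802667]
 [324.47237639 227.31531416]
 [323.79261274 204.63402457]]
V of orange [154.45 162.   205.   222.   224.  ]
handle top (array([324.05813953, 226.58139535]), ((491.90887451171875, -262.9059753417969), (16.239334106445312, 15.666552543640137), 75.35430145263672))
depth min 0.0
block (array([323.52580645, 200.73870968]), ((492.8627014160156, -261.6610412597656), (72.28540802001953, 67.76447296142578), 70.00887298583984))
```

{"method": "move_arm", "body": {
  "deltas": [
    [[0,0,0],[0.025,0.015,-0.4],-1],
    [[0,0,0],[0.025,0.015,-0.8],-1],
    [[0,0,0],[0.025,0.015,-1],-1]
  ]
}}

```text
time: 2.82
tool_pos: [0.4911, -0.2615, 0.1487]
tcp_rot: [-2.481, -1.922, 0.002]
wrist_force: [0.1, -0.9, 0.2]
width: 1.0
```

{"method": "move_arm", "body": {
  "deltas": [
    [[0,0,0],[0,0,-0.3],-1],
    [[0,0,0],[0,0,-0.6],-1],
    [[0,0,0],[0,0,-0.75],-1],
    [[0,0,0],[0,0,-0.75],-0.5],
    [[0,0,0],[0,0,-0.75],0],
    [[0,0,0],[0,0,-0.75],0.3],
    [[0,0,0],[0,0,-0.75],1],
    [[0,0,0],[0,0,-0.75],1],
    [[0,0,0],[0,0,-0.75],1],
    [[0,0,0],[0,0,-0.75],1],
    [[0,0,0],[0,0,-0.75],1]
  ],
  "grip_force": 90
}}

```text
time: 4.2
tool_pos: [0.4937, -0.2627, 0.0776]
tcp_rot: [2.48, 1.925, 0.001]
wrist_force: [-0.4, -0.4, 5.3]
width: 0.195
```

{"method": "move_arm", "body": {
  "deltas": [
    [[0,0,0],[0,0,0.05],1],
    [[0,0,0],[0,0,0.1],1],
    [[0,0,0],[0,0,0.3],1],
    [[0,0,0],[0,0,0.5],1],
    [[0,0,0],[0,0,0.7],1],
    [[0,0,0],[0,0,0.9],1],
    [[0,0,0],[0,0,0.9],1],
    [[0,0,0],[0,0,0.9],1]
  ]
}}

```text
time: 5.2
tool_pos: [0.4922, -0.2618, 0.1654]
tcp_rot: [-2.48, -1.926, 0.001]
wrist_force: [-0.1, -0.8, -0.1]
width: 0.199
```

```bash
python3 - <<'E'
from h import *
T=[]
for i in range(4):
    ci=camera_info("wrist") if 0 else None
    s=status.read_state();T.append([*s["tool_pos"],*s["wrist_force"],s["width"]])
    pp,_=read_camera("side")
print(np.round(T,4)); cv2.imwrite("pics/s2.png",cv2.resize(pp[180:420,160:480],(800,600))[...,::-1])
E
```

```text
[[ 0.4922 -0.2618  0.1654 -0.0929 -0.7646 -0.0786  0.1993]
 [ 0.4919 -0.2617  0.165   0.7087 -0.9884  0.0676  0.2009]
 [ 0.4919 -0.2616  0.1648 -0.4729  0.288  -1.856   0.197 ]
 [ 0.4919 -0.2617  0.1649  0.7362  0.3668 -1.0932  0.2013]]
```

View pics/s2.png

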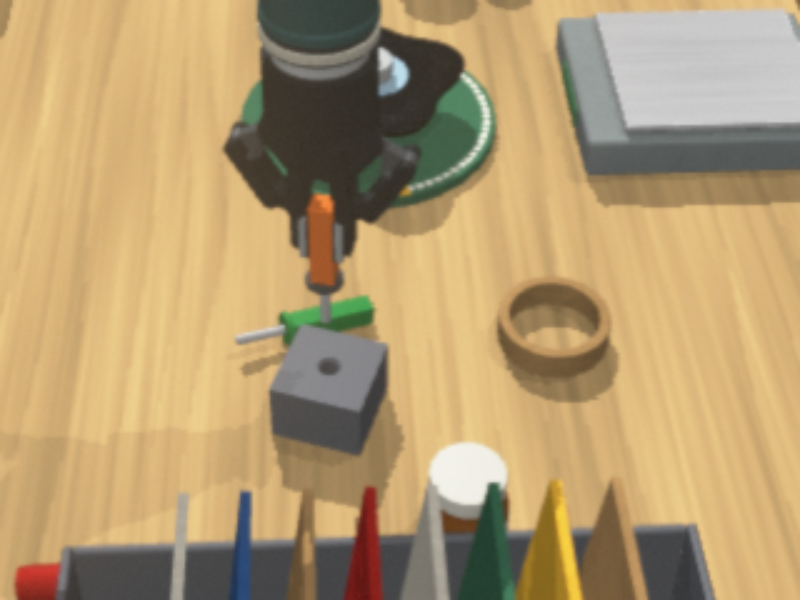

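The green look-alike has fallen over: my open finger must have brushed it during the descent. I'll try to restand it after the main job. The orange feeler is held upright, so I carry on to the approach point outside the yellow mark.

{"method": "move_arm", "body": {
  "deltas": [
    [[0,0,0],[0.1,0.3,0],1],
    [[0,0,0],[0.25,0.65,0],1],
    [[0,0,0],[0.4,1,0],1]
  ]
}}

```text
time: 5.78
tool_pos: [0.5327, -0.1612, 0.1656]
tcp_rot: [-2.481, -1.925, 0.001]
wrist_force: [0.6, -0.1, 0.1]
width: 0.201
```

{"method": "move_arm", "body": {
  "deltas": [
    [[0,0,0],[0.1,0.4,0],1],
    [[0,0,0],[0.2,0.8,0],1],
    [[0,0,0],[0.25,1,0],1],
    [[0,0,0],[0.25,1,0],1]
  ]
}}

```text
time: 6.28
tool_pos: [0.5577, -0.0612, 0.1658]
tcp_rot: [-2.479, -1.93, 0.001]
wrist_force: [0.2, 0.6, -0.6]
width: 0.201
```

```bash
cat > tr.py <<'E'
from h import *
from scipy.optimize import least_squares
yaw=np.radians(16.75); BC=np.array([.5383,.0867])
def edge(a,pr=.004):   # pin-axis offset point (record frame->world dir), outward normal
    r=.08+.01*np.cos(4*a);dr=-.04*np.sin(4*a)
    t=np.array([dr*np.cos(a)-r*np.sin(a),dr*np.sin(a)+r*np.cos(a)]);n=np.array([t[1],-t[0]])/np.hypot(*t)
    p=r*np.array([np.cos(a),np.sin(a)])+pr*n
    Rz=np.array([[np.cos(yaw),-np.sin(yaw)],[np.sin(yaw),np.cos(yaw)]]);return Rz@p,Rz@n
def pt(a,c,depth): p,n=edge(np.radians(a),.004);return c+p-depth*n
E
python3 - <<'E'
from tr import *
s=status.read_state();print(s["time"],s["tool_pos"],s["wrist_force"])
c=np.array([.5412,.0838])
print("nominal edge0",pt(-95,BC,0)); 
for d in(-.012,-.004,0): print(d,pt(-95,c,d))
print(edge(np.radians(-95))[1])
E
```

```text
6.275 [ 0.55771577 -0.0611615   0.1658076 ] [ 0.20905136  0.59089498 -0.63884997]
nominal edge0 [ 0.55671773 -0.00481799]
-0.012 [ 0.56025606 -0.019701  ]
-0.004 [ 0.55983051 -0.01171233]
0 [ 0.55961773 -0.00771799]
[ 0.05319481 -0.99858415]
```

{"method": "move_arm", "body": {
  "deltas": [
    [[0,0,0],[0.02,0.3,0],1],
    [[0,0,0],[0.02,0.3,-0.3],1],
    [[0,0,0],[0.02,0.3,-0.58],1],
    [[0,0,0],[0.02,0.38,-0.58],1],
    [[0,0,0],[0.02,0.45,-0.58],1],
    [[0,0,0],[0.02,0.45,-0.58],1]
  ]
}}

```text
time: 7.02
tool_pos: [0.561, -0.017, 0.1099]
tcp_rot: [2.479, 1.926, 0.003]
wrist_force: [0.2, -1.2, -0.5]
width: 0.198
```

{"method": "move_arm", "body": {
  "deltas": [
    [[0,0,0],[0,0.02,0],1],
    [[0,0,0],[0,0.03,0],1],
    [[0,0,0],[0,0.04,0],1],
    [[0,0,0],[0,0.04,0],1]
  ]
}}

```text
time: 7.52
tool_pos: [0.5597, -0.0131, 0.1083]
tcp_rot: [2.481, 1.927, 0.0]
wrist_force: [-0.3, 0.5, -0.3]
width: 0.197
```

{"method": "move_arm", "body": {
  "deltas": [
    [[0,0,0],[0,0.01,0],1],
    [[0,0,0],[0,0.02,0],1],
    [[0,0,0],[0,0.02,0],1]
  ]
}}

```text
time: 7.9
tool_pos: [0.5597, -0.0111, 0.1082]
tcp_rot: [-2.481, -1.927, 0.0]
wrist_force: [0.0, -0.2, -1.1]
width: 0.202
```

{"method": "move_arm", "body": {
  "deltas": [
    [[0,0,0],[0,0.01,0],1],
    [[0,0,0],[0,0.015,0],1],
    [[0,0,0],[0,0.015,0],1]
  ]
}}

```text
time: 8.28
tool_pos: [0.5597, -0.0096, 0.1083]
tcp_rot: [2.481, 1.927, 0.0]
wrist_force: [-0.3, 1.0, -1.4]
width: 0.199
```

{"method": "move_arm", "body": {
  "deltas": [
    [[0,0,0],[0,0.01,0],1],
    [[0,0,0],[0,0.015,0],1],
    [[0,0,0],[0,0.015,0],1]
  ]
}}

```text
time: 8.65
tool_pos: [0.5598, -0.0082, 0.1083]
tcp_rot: [2.481, 1.927, -0.0]
wrist_force: [-0.9, -0.9, -0.8]
width: 0.197
```

{"method": "move_arm", "body": {
  "deltas": [
    [[0,0,0],[0,0.01,0],1],
    [[0,0,0],[0,0.01,0],1]
  ]
}}

```text
time: 8.9
tool_pos: [0.5598, -0.0075, 0.1083]
tcp_rot: [2.481, 1.927, -0.001]
wrist_force: [-0.1, -1.5, -1.3]
width: 0.197
```

{"method": "move_arm", "body": {
  "deltas": [
    [[0,0,0],[0,0.01,0],1],
    [[0,0,0],[0,0.01,0],1]
  ]
}}

```text
time: 9.15
tool_pos: [0.5599, -0.0067, 0.1084]
tcp_rot: [2.48, 1.927, -0.001]
wrist_force: [0.3, -4.2, 0.5]
width: 0.2
```

{"method": "move_arm", "body": {
  "deltas": [
    [[0,0,0],[0,0.005,0],1],
    [[0,0,0],[0,0.005,0],1]
  ]
}}

```text
time: 9.4
tool_pos: [0.5599, -0.0062, 0.1084]
tcp_rot: [2.48, 1.926, -0.001]
wrist_force: [-0.1, -5.0, 0.1]
width: 0.195
```

```bash
cat > rd.py <<'E'
from tr import *
def rd(n=6):
    T=[]
    for i in range(n):
        s=status.read_state();T.append([*s["tool_pos"],*s["wrist_force"]]);read_camera("wrist")
    return s["time"],np.mean(T,0)
if __name__=="__main__":
    t,m=rd();print(t,np.round(m,4))
E
python3 rd.py
```

```text
9.65 [ 0.5599 -0.0062  0.1084  0.2382 -4.9225 -0.    ]
```

Contact is at about 5 N and the image estimate of the record centre was close. I'll generate the path in chunks, refining the centre from the forces.

```bash
cat > step.py <<'E'
# usage: step.py a_now a_end n depth_mm ; logs contact, refits centre, prints next rows
import sys,json,os
from rd import *
a0,a1,n,dep=float(sys.argv[1]),float(sys.argv[2]),int(sys.argv[3]),float(sys.argv[4])/1000
t,m=rd(4)
L=json.load(open("log.json")) if os.path.exists("log.json") else []
L.append([a0,*m[:2],*m[3:5]]);json.dump(L,open("log.json","w"))
K=4000.
def f(c,L=L):
    r=[]
    for i,(a,x,y,fx,fy) in enumerate(L):
        p,nn=edge(np.radians(a)); w=1/.0003*(.7**min(len(L)-1-i,3))
        r.append((((np.array([x,y])-p-c)@nn)-np.array([fx,fy])@nn/K*-1*-1*-1 if 0 else ((np.array([x,y])-p-c)@nn + np.array([fx,fy])@nn/K))*w)
    return np.array([*r,(c[0]-.5412)/.0015,(c[1]-.0838)/.0015])
c=least_squares(f,[.5412,.0838]).x
nn=edge(np.radians(a0))[1];tt=np.array([-nn[1],nn[0]]);F=m[3:5]
print("t",t,"pos",np.round(m[:3],4),"Fn",round(F@nn,2),"Ft",round(F@tt,2),"Fz",round(m[5],1),"c",np.round(c,4),"res mm",np.round(f(c)[:len(L)]*.3,2))
# sign: force on tool is outward (+n) ; pin pos = c+p-dep*n, Fn=K*dep
as_=np.linspace(a0,a1,n+1)[1:];d0=(-(m[:2]-c-edge(np.radians(a0))[0])@nn)
print([[[0,0,0],[round((q:=pt(a,c,d0+(dep-d0)*min(1,(i+1)/3))-m[:2])[0]*10,3),round(q[1]*10,3),0],1] for i,a in enumerate(as_)])
E
python3 step.py -95 -83 6 1.5
```

```text
t 9.85 pos [ 0.5599 -0.0062  0.1084] Fn 5.14 Ft 0.03 Fz -0.2 c [0.5412 0.084 ] res mm [-0.01]
[[[0, 0, 0], [np.float64(0.03), np.float64(0.004), 0], 1], [[0, 0, 0], [np.float64(0.063), np.float64(0.011), 0], 1], [[0, 0, 0], [np.float64(0.096), np.float64(0.022), 0], 1], [[0, 0, 0], [np.float64(0.127), np.float64(0.034), 0], 1], [[0, 0, 0], [np.float64(0.157), np.float64(0.05), 0], 1], [[0, 0, 0], [np.float64(0.185), np.float64(0.069), 0], 1]]
```

{"method": "move_arm", "body": {
  "deltas": [
    [[0,0,0],[0.03,0.004,0],1],
    [[0,0,0],[0.063,0.011,0],1],
    [[0,0,0],[0.096,0.022,0],1],
    [[0,0,0],[0.127,0.034,0],1],
    [[0,0,0],[0.157,0.05,0],1],
    [[0,0,0],[0.185,0.069,0],1]
  ]
}}

```text
time: 10.65
tool_pos: [0.5788, 0.0011, 0.1083]
tcp_rot: [2.481, 1.926, 0.001]
wrist_force: [0.8, -4.8, -1.4]
width: 0.2
```

```bash
sed -i 's/round((q:=/float(round((q:=/; s/\[0\]\*10,3),round(q\[1\]\*10,3),0\]/[0]*10,3)),float(round(q[1]*10,3)),0]/' step.py; python3 step.py -83 -69 7 1.5
```

```text
t 10.8 pos [0.5789 0.0012 0.1084] Fn 4.42 Ft -1.57 Fz -1.2 c [0.5404 0.084 ] res mm [ 0.05 -0.06]
[[[0, 0, 0], [0.016, 0.015, 0], 1], [[0, 0, 0], [0.04, 0.039, 0], 1], [[0, 0, 0], [0.062, 0.064, 0], 1], [[0, 0, 0], [0.083, 0.091, 0], 1], [[0, 0, 0], [0.102, 0.119, 0], 1], [[0, 0, 0], [0.119, 0.148, 0], 1], [[0, 0, 0], [0.134, 0.177, 0], 1]]
```

{"method": "move_arm", "body": {
  "deltas": [
    [[0,0,0],[0.016,0.015,0],1],
    [[0,0,0],[0.04,0.039,0],1],
    [[0,0,0],[0.062,0.064,0],1],
    [[0,0,0],[0.083,0.091,0],1],
    [[0,0,0],[0.102,0.119,0],1],
    [[0,0,0],[0.119,0.148,0],1],
    [[0,0,0],[0.134,0.177,0],1]
  ]
}}

```text
time: 11.72
tool_pos: [0.5922, 0.0191, 0.1086]
tcp_rot: [2.481, 1.927, 0.001]
wrist_force: [2.9, -2.6, -0.5]
width: 0.2
```

```bash
python3 step.py -69 -55 7 1.5
```

```text
t 11.875 pos [0.5923 0.0195 0.1086] Fn 4.3 Ft -0.43 Fz -1.0 c [0.5398 0.0838] res mm [-0.04  0.12 -0.12]
[[[0, 0, 0], [0.008, 0.021, 0], 1], [[0, 0, 0], [0.019, 0.05, 0], 1], [[0, 0, 0], [0.029, 0.08, 0], 1], [[0, 0, 0], [0.039, 0.108, 0], 1], [[0, 0, 0], [0.049, 0.136, 0], 1], [[0, 0, 0], [0.057, 0.162, 0], 1], [[0, 0, 0], [0.066, 0.188, 0], 1]]
```

{"method": "move_arm", "body": {
  "deltas": [
    [[0,0,0],[0.008,0.021,0],1],
    [[0,0,0],[0.019,0.05,0],1],
    [[0,0,0],[0.029,0.08,0],1],
    [[0,0,0],[0.039,0.108,0],1],
    [[0,0,0],[0.049,0.136,0],1],
    [[0,0,0],[0.057,0.162,0],1],
    [[0,0,0],[0.066,0.188,0],1]
  ]
}}

```text
time: 12.8
tool_pos: [0.5987, 0.0373, 0.1085]
tcp_rot: [2.48, 1.926, 0.0]
wrist_force: [3.8, -5.1, -0.1]
width: 0.199
```

```bash
python3 step.py -55 -39 8 1.5
```

```text
t 12.95 pos [0.5988 0.0375 0.1085] Fn 5.17 Ft -2.44 Fz -0.6 c [0.5397 0.0838] res mm [-0.03  0.1  -0.03 -0.07]
[[[0, 0, 0], [0.01, 0.031, 0], 1], [[0, 0, 0], [0.019, 0.055, 0], 1], [[0, 0, 0], [0.027, 0.077, 0], 1], [[0, 0, 0], [0.037, 0.099, 0], 1], [[0, 0, 0], [0.048, 0.12, 0], 1], [[0, 0, 0], [0.059, 0.14, 0], 1], [[0, 0, 0], [0.072, 0.16, 0], 1], [[0, 0, 0], [0.085, 0.18, 0], 1]]
```

{"method": "move_arm", "body": {
  "deltas": [
    [[0,0,0],[0.01,0.031,0],1],
    [[0,0,0],[0.019,0.055,0],1],
    [[0,0,0],[0.027,0.077,0],1],
    [[0,0,0],[0.037,0.099,0],1],
    [[0,0,0],[0.048,0.12,0],1],
    [[0,0,0],[0.059,0.14,0],1],
    [[0,0,0],[0.072,0.16,0],1],
    [[0,0,0],[0.085,0.18,0],1]
  ]
}}

```text
time: 14.0
tool_pos: [0.6067, 0.0548, 0.1082]
tcp_rot: [2.48, 1.926, -0.002]
wrist_force: [3.0, -6.9, 0.0]
width: 0.201
```

```bash
python3 step.py -39 -21 9 1.4
```

```text
t 14.15 pos [0.6068 0.0549 0.1083] Fn 6.13 Ft -2.48 Fz -0.6 c [0.5397 0.0839] res mm [ 0.01  0.09 -0.03 -0.07 -0.01]
[[[0, 0, 0], [0.02, 0.027, 0], 1], [[0, 0, 0], [0.036, 0.048, 0], 1], [[0, 0, 0], [0.054, 0.069, 0], 1], [[0, 0, 0], [0.071, 0.091, 0], 1], [[0, 0, 0], [0.089, 0.114, 0], 1], [[0, 0, 0], [0.107, 0.138, 0], 1], [[0, 0, 0], [0.125, 0.163, 0], 1], [[0, 0, 0], [0.143, 0.189, 0], 1], [[0, 0, 0], [0.16, 0.217, 0], 1]]
```

Model and forces agree well, so I take longer chunks.

{"method": "move_arm", "body": {
  "deltas": [
    [[0,0,0],[0.02,0.027,0],1],
    [[0,0,0],[0.036,0.048,0],1],
    [[0,0,0],[0.054,0.069,0],1],
    [[0,0,0],[0.071,0.091,0],1],
    [[0,0,0],[0.089,0.114,0],1],
    [[0,0,0],[0.107,0.138,0],1],
    [[0,0,0],[0.125,0.163,0],1],
    [[0,0,0],[0.143,0.189,0],1],
    [[0,0,0],[0.16,0.217,0],1]
  ]
}}

```text
time: 15.32
tool_pos: [0.6223, 0.0765, 0.108]
tcp_rot: [2.481, 1.927, -0.003]
wrist_force: [3.0, -5.3, -0.7]
width: 0.197
```

```bash
python3 step.py -21 -1 10 1.4
```

```text
t 15.475 pos [0.6226 0.0768 0.1081] Fn 5.59 Ft -1.47 Fz -1.2 c [0.5396 0.084 ] res mm [ 0.02  0.12  0.02  0.    0.07 -0.15]
[[[0, 0, 0], [0.016, 0.028, 0], 1], [[0, 0, 0], [0.031, 0.057, 0], 1], [[0, 0, 0], [0.044, 0.088, 0], 1], [[0, 0, 0], [0.055, 0.121, 0], 1], [[0, 0, 0], [0.063, 0.153, 0], 1], [[0, 0, 0], [0.069, 0.187, 0], 1], [[0, 0, 0], [0.072, 0.221, 0], 1], [[0, 0, 0], [0.071, 0.255, 0], 1], [[0, 0, 0], [0.068, 0.289, 0], 1], [[0, 0, 0], [0.061, 0.322, 0], 1]]
```

{"method": "move_arm", "body": {
  "deltas": [
    [[0,0,0],[0.016,0.028,0],1],
    [[0,0,0],[0.031,0.057,0],1],
    [[0,0,0],[0.044,0.088,0],1],
    [[0,0,0],[0.055,0.121,0],1],
    [[0,0,0],[0.063,0.153,0],1],
    [[0,0,0],[0.069,0.187,0],1],
    [[0,0,0],[0.072,0.221,0],1],
    [[0,0,0],[0.071,0.255,0],1],
    [[0,0,0],[0.068,0.289,0],1],
    [[0,0,0],[0.061,0.322,0],1]
  ]
}}

```text
time: 16.77
tool_pos: [0.6287, 0.1101, 0.1082]
tcp_rot: [-2.481, -1.927, -0.0]
wrist_force: [4.1, -0.4, -0.8]
width: 0.199
```

```bash
python3 step.py -1 19 10 1.4
```

```text
t 16.925 pos [0.6286 0.1104 0.1082] Fn 3.32 Ft -0.17 Fz -1.1 c [0.5394 0.0836] res mm [-0.09  0.07  0.04  0.05  0.05 -0.08 -0.09]
[[[0, 0, 0], [-0.007, 0.016, 0], 1], [[0, 0, 0], [-0.022, 0.047, 0], 1], [[0, 0, 0], [-0.039, 0.076, 0], 1], [[0, 0, 0], [-0.058, 0.105, 0], 1], [[0, 0, 0], [-0.079, 0.132, 0], 1], [[0, 0, 0], [-0.102, 0.156, 0], 1], [[0, 0, 0], [-0.127, 0.179, 0], 1], [[0, 0, 0], [-0.154, 0.2, 0], 1], [[0, 0, 0], [-0.182, 0.219, 0], 1], [[0, 0, 0], [-0.21, 0.236, 0], 1]]
```

{"method": "move_arm", "body": {
  "deltas": [
    [[0,0,0],[-0.01,0.016,0],1],
    [[0,0,0],[-0.025,0.046,0],1],
    [[0,0,0],[-0.042,0.074,0],1],
    [[0,0,0],[-0.06,0.103,0],1],
    [[0,0,0],[-0.081,0.13,0],1],
    [[0,0,0],[-0.104,0.154,0],1],
    [[0,0,0],[-0.128,0.177,0],1],
    [[0,0,0],[-0.155,0.198,0],1],
    [[0,0,0],[-0.183,0.217,0],1],
    [[0,0,0],[-0.211,0.234,0],1]
  ]
}}

```text
time: 18.23
tool_pos: [0.6073, 0.1334, 0.1082]
tcp_rot: [-2.481, -1.926, 0.0]
wrist_force: [4.0, 1.5, 0.1]
width: 0.196
```

```bash
python3 step.py 19 37 9 1.5
```

```text
t 18.375 pos [0.6071 0.1334 0.1081] Fn 4.01 Ft -1.31 Fz -0.3 c [0.5391 0.0828] res mm [-0.37 -0.1  -0.    0.04 -0.06 -0.15  0.25 -0.32]
[[[0, 0, 0], [-0.027, 0.013, 0], 1], [[0, 0, 0], [-0.057, 0.026, 0], 1], [[0, 0, 0], [-0.086, 0.038, 0], 1], [[0, 0, 0], [-0.115, 0.049, 0], 1], [[0, 0, 0], [-0.144, 0.059, 0], 1], [[0, 0, 0], [-0.171, 0.068, 0], 1], [[0, 0, 0], [-0.198, 0.077, 0], 1], [[0, 0, 0], [-0.223, 0.085, 0], 1], [[0, 0, 0], [-0.248, 0.094, 0], 1]]
```

{"method": "move_arm", "body": {
  "deltas": [
    [[0,0,0],[-0.027,0.012,0],1],
    [[0,0,0],[-0.057,0.025,0],1],
    [[0,0,0],[-0.086,0.037,0],1],
    [[0,0,0],[-0.115,0.048,0],1],
    [[0,0,0],[-0.144,0.058,0],1],
    [[0,0,0],[-0.171,0.067,0],1],
    [[0,0,0],[-0.198,0.076,0],1],
    [[0,0,0],[-0.223,0.084,0],1],
    [[0,0,0],[-0.248,0.093,0],1]
  ]
}}

```text
time: 19.55
tool_pos: [0.583, 0.1426, 0.1084]
tcp_rot: [2.481, 1.927, 0.001]
wrist_force: [3.8, 3.8, -1.0]
width: 0.199
```

```bash
python3 step.py 37 53 8 1.5
```

```text
t 19.7 pos [0.5828 0.1426 0.1084] Fn 4.58 Ft -1.32 Fz -0.6 c [0.5391 0.0827] res mm [-0.42 -0.13 -0.01  0.04 -0.07 -0.11  0.22 -0.11 -0.22]
[[[0, 0, 0], [-0.029, 0.01, 0], 1], [[0, 0, 0], [-0.051, 0.019, 0], 1], [[0, 0, 0], [-0.073, 0.028, 0], 1], [[0, 0, 0], [-0.094, 0.039, 0], 1], [[0, 0, 0], [-0.114, 0.051, 0], 1], [[0, 0, 0], [-0.134, 0.063, 0], 1], [[0, 0, 0], [-0.154, 0.077, 0], 1], [[0, 0, 0], [-0.175, 0.091, 0], 1]]
```

{"method": "move_arm", "body": {
  "deltas": [
    [[0,0,0],[-0.029,0.01,0],1],
    [[0,0,0],[-0.051,0.019,0],1],
    [[0,0,0],[-0.073,0.028,0],1],
    [[0,0,0],[-0.094,0.039,0],1],
    [[0,0,0],[-0.114,0.051,0],1],
    [[0,0,0],[-0.134,0.063,0],1],
    [[0,0,0],[-0.154,0.077,0],1],
    [[0,0,0],[-0.175,0.091,0],1]
  ]
}}

```text
time: 20.75
tool_pos: [0.5664, 0.1511, 0.1086]
tcp_rot: [2.48, 1.926, 0.002]
wrist_force: [4.7, 2.5, -1.3]
width: 0.2
```

```bash
python3 step.py 53 71 9 1.5
```

```text
t 20.9 pos [0.5661 0.1513 0.1086] Fn 5.02 Ft -1.4 Fz -0.4 c [0.539  0.0827] res mm [-0.4  -0.1   0.03  0.08 -0.03 -0.08  0.18 -0.08 -0.17 -0.1 ]
[[[0, 0, 0], [-0.029, 0.021, 0], 1], [[0, 0, 0], [-0.051, 0.038, 0], 1], [[0, 0, 0], [-0.073, 0.055, 0], 1], [[0, 0, 0], [-0.096, 0.073, 0], 1], [[0, 0, 0], [-0.12, 0.091, 0], 1], [[0, 0, 0], [-0.145, 0.109, 0], 1], [[0, 0, 0], [-0.171, 0.127, 0], 1], [[0, 0, 0], [-0.199, 0.144, 0], 1], [[0, 0, 0], [-0.228, 0.16, 0], 1]]
```

{"method": "move_arm", "body": {
  "deltas": [
    [[0,0,0],[-0.029,0.021,0],1],
    [[0,0,0],[-0.051,0.038,0],1],
    [[0,0,0],[-0.073,0.055,0],1],
    [[0,0,0],[-0.096,0.073,0],1],
    [[0,0,0],[-0.12,0.091,0],1],
    [[0,0,0],[-0.145,0.109,0],1],
    [[0,0,0],[-0.171,0.127,0],1],
    [[0,0,0],[-0.199,0.144,0],1],
    [[0,0,0],[-0.228,0.16,0],1]
  ]
}}

```text
time: 22.08
tool_pos: [0.5432, 0.1672, 0.1086]
tcp_rot: [2.481, 1.926, 0.001]
wrist_force: [4.2, 3.3, -0.6]
width: 0.197
```

```bash
python3 step.py 71 85 7 1.5
```

```text
t 22.225 pos [0.5428 0.1674 0.1085] Fn 4.5 Ft -0.89 Fz -0.4 c [0.5389 0.0825] res mm [-0.45 -0.13  0.03  0.08 -0.04 -0.08  0.22  0.   -0.03  0.05 -0.32]
[[[0, 0, 0], [-0.025, 0.012, 0], 1], [[0, 0, 0], [-0.056, 0.024, 0], 1], [[0, 0, 0], [-0.088, 0.035, 0], 1], [[0, 0, 0], [-0.121, 0.043, 0], 1], [[0, 0, 0], [-0.155, 0.049, 0], 1], [[0, 0, 0], [-0.189, 0.052, 0], 1], [[0, 0, 0], [-0.222, 0.051, 0], 1]]
```

{"method": "move_arm", "body": {
  "deltas": [
    [[0,0,0],[-0.026,0.01,0],1],
    [[0,0,0],[-0.057,0.021,0],1],
    [[0,0,0],[-0.089,0.032,0],1],
    [[0,0,0],[-0.122,0.04,0],1],
    [[0,0,0],[-0.155,0.046,0],1],
    [[0,0,0],[-0.189,0.049,0],1],
    [[0,0,0],[-0.222,0.048,0],1]
  ]
}}

```text
time: 23.15
tool_pos: [0.5199, 0.1723, 0.108]
tcp_rot: [-2.481, -1.926, 0.001]
wrist_force: [1.8, 3.8, 0.4]
width: 0.198
```

```bash
python3 step.py 85 98 6 1.5; python3 -c "
from tr import *
print(pt(95,BC,0))"
```

```text
t 23.3 pos [0.5197 0.1723 0.108 ] Fn 4.17 Ft -1.5 Fz -0.3 c [0.5391 0.0823] res mm [-0.55 -0.24 -0.07 -0.   -0.15 -0.18  0.18  0.06  0.05  0.09 -0.11 -0.41]
[[[0, 0, 0], [-0.026, -0.003, 0], 1], [[0, 0, 0], [-0.062, -0.011, 0], 1], [[0, 0, 0], [-0.096, -0.023, 0], 1], [[0, 0, 0], [-0.13, -0.037, 0], 1], [[0, 0, 0], [-0.162, -0.056, 0], 1], [[0, 0, 0], [-0.192, -0.077, 0], 1]]
[0.50314612 0.17318098]
```

{"method": "move_arm", "body": {
  "deltas": [
    [[0,0,0],[-0.026,-0.005,0],1],
    [[0,0,0],[-0.062,-0.014,0],1],
    [[0,0,0],[-0.096,-0.026,0],1],
    [[0,0,0],[-0.13,-0.04,0],1],
    [[0,0,0],[-0.162,-0.059,0],1],
    [[0,0,0],[-0.192,-0.08,0],1],
    [[0,0,0],[-0.192,-0.08,0],1]
  ]
}}

```text
time: 24.22
tool_pos: [0.4993, 0.1633, 0.1075]
tcp_rot: [-2.48, -1.926, 0.007]
wrist_force: [-3.7, 2.1, 0.1]
width: 0.191
```

```bash
python3 step.py 98 99 1 1.5|head -1; python3 - <<'E'
# original standing place of the decoy, from w1 and top pictures
from h import *
out={}
for f,(u,v) in(("w1.npz",(232,168)),("top.npz",(427,313))):
    z=np.load(f);p=z["p"];ci={k:z[k] for k in "K D R t".split()} if f[0]=="w" else camera_info("top")
    hsv=cv2.cvtColor(p,cv2.COLOR_RGB2HSV);yy,xx=np.mgrid[:480,:640]
    m=(np.hypot(xx-u,yy-v)<35)&(hsv[...,0]>50)&(hsv[...,0]<80)&(hsv[...,1]>150)
    ys,xs=np.nonzero(m);print(f,m.sum(),xs.min(),xs.max(),ys.min(),ys.max(),xs.mean(),ys.mean())
    V=hsv[...,2];print(np.percentile(V[m],[5,25,50,75,95]))
    for h in(0,.045,.115,.125):print(h,onplane(ci,xs.mean(),ys.mean(),h)[:2])
    np.savez("mask_"+f,m=m)
    a,b=ys.min()-12,xs.min()-12
    cv2.imwrite(f"pics/g_{f[:2]}.png",cv2.resize(p[a:a+70,b:b+80],(400,350),interpolation=cv2.INTER_NEAREST)[...,::-1]);print("crop org",b,a)
i=np.hstack([cv2.imread("pics/g_w1.png"),cv2.imread("pics/g_to.png")]);cv2.imwrite("pics/g.png",i)
E
```

```text
t 24.375 pos [0.4996 0.1634 0.1076] Fn 3.99 Ft 2.02 Fz 0.0 c [0.5395 0.0821] res mm [-0.6  -0.37 -0.22 -0.16 -0.29 -0.33  0.05  0.03  0.04  0.01 -0.12 -0.18
w1.npz 1133 207 255 149 187 231.73345101500442 168.19240953221535
[ 49.  55. 117. 140. 144.]
0 [ 0.39120824 -0.19369625]
0.045 [ 0.39932765 -0.20137367]
0.115 [ 0.41195785 -0.21331631]
0.125 [ 0.41376216 -0.2150224 ]
crop org 195 137Traceback (most recent call last):
  File "<stdin>", line 8, in <module>
    return umr_minimum(a, axis, None, out, keepdims, initial, where)
ValueError: zero-size array to reduction operation minimum which has no identity
```

The trace reached the blue mark at about 4 N. I retreat outward, then go up.

{"method": "move_arm", "body": {
  "deltas": [
    [[0,0,0],[-0.02,0.06,0],1],
    [[0,0,0],[-0.08,0.22,0],1],
    [[0,0,0],[-0.08,0.22,0.2],1],
    [[0,0,0],[-0.08,0.22,0.58],1],
    [[0,0,0],[-0.08,0.22,0.58],1]
  ]
}}

```text
time: 25.05
tool_pos: [0.4965, 0.1881, 0.1704]
tcp_rot: [2.478, 1.926, 0.013]
wrist_force: [0.1, 0.5, -0.2]
width: 0.195
```

```bash
python3 - <<'E'
from h import *
s=status.read_state();print(s["time"],s["tool_pos"],s["tcp_rot"],s["wrist_force"],s["q"])
p,_=read_camera("top");np.savez("top2.npz",p=p);q=np.load("top.npz")["p"]
a=np.hstack([q[285:345,395:485],p[285:345,395:485] ])
b=np.hstack([q[255:315,395:485],p[235:295,395:485]])
cv2.imwrite("pics/g.png",cv2.resize(np.vstack([cv2.resize(p[150:350,220:520],(720,480)),]) ,(720,480))[...,::-1])
s,_=read_camera("side");cv2.imwrite("pics/s3.png",cv2.resize(s[150:390,180:420],(600,600))[...,::-1])
E
```

```text
25.05 [0.49645841 0.18810842 0.17044326] [2.4777432  1.92580176 0.01323392] [ 0.14307818  0.46808783 -0.17347452] [ 3.15509060e-01  3.30107082e-02  1.98357584e+00 -4.10283555e-04
  1.11591068e+00  5.65067643e-01]
```

View pics/s3.png

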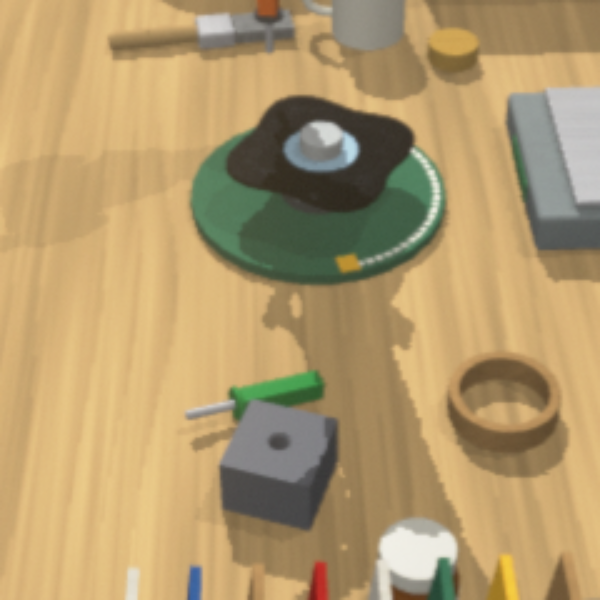

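The decoy lies behind the block and the hole is clear. I carry the feeler back.

{"method": "move_arm", "body": {
  "deltas": [
    [[0,0,0],[0,0,0.2],1],
    [[0,0,0],[-0.01,-0.4,0.2],1],
    [[0,0,0],[-0.03,-1,0.2],1]
  ]
}}

```text
time: 25.52
tool_pos: [0.4898, 0.0864, 0.185]
tcp_rot: [-2.478, -1.931, 0.001]
wrist_force: [1.0, -0.9, -0.7]
width: 0.199
```

{"method": "move_arm", "body": {
  "deltas": [
    [[0,0,0],[0,-0.5,0],1],
    [[0,0,0],[-0.01,-1,0],1]
  ]
}}

```text
time: 25.78
tool_pos: [0.4881, -0.015, 0.1846]
tcp_rot: [-2.48, -1.926, 0.003]
wrist_force: [1.3, -0.2, -0.2]
width: 0.197
```

{"method": "move_arm", "body": {
  "deltas": [
    [[0,0,0],[0,-0.5,0],1],
    [[0,0,0],[0,-1,0],1]
  ]
}}

```text
time: 26.02
tool_pos: [0.4882, -0.1149, 0.1846]
tcp_rot: [-2.48, -1.926, 0.002]
wrist_force: [1.0, -0.1, -1.3]
width: 0.201
```

{"method": "move_arm", "body": {
  "deltas": [
    [[0,0,0],[0,-0.5,0],1],
    [[0,0,0],[0,-1,0],1]
  ]
}}

```text
time: 26.28
tool_pos: [0.4883, -0.2148, 0.1845]
tcp_rot: [-2.48, -1.925, 0.002]
wrist_force: [0.3, 0.5, -1.1]
width: 0.197
```

{"method": "move_arm", "body": {
  "deltas": [
    [[0,0,0],[0,-0.3,0],1],
    [[0,0,0],[0,-0.49,-0.2],1],
    [[0,0,0],[0,-0.49,-0.2],1],
    [[0,0,0],[0,-0.49,-0.2],1]
  ]
}}

```text
time: 26.78
tool_pos: [0.4885, -0.2614, 0.1647]
tcp_rot: [-2.479, -1.926, 0.001]
wrist_force: [-0.5, -0.6, -0.3]
width: 0.197
```

```bash
python3 - <<'E'
from rd import *
t,m=rd(3);s=status.read_state();print(t,np.round(m,4),s["tcp_rot"])
ci=camera_info("wrist");p,d=read_camera("wrist");np.savez("w3.npz",p=p,**{k:ci[k] for k in "K D R t".split()})
cv2.imwrite("pics/w3.png",p[...,::-1]);print(proj(ci,[[.4919,-.263,.05],m[:3]-[0,0,.0676]]))
E
```

```text
26.875 [ 0.489  -0.2615  0.1654 -0.1634 -0.2409 -0.124 ] [2.47988842e+00 1.92834498e+00 4.65277460e-04]
[[325.39612173 234.88468654]
 [320.87249061 258.27506172]]
```

View pics/w3.png

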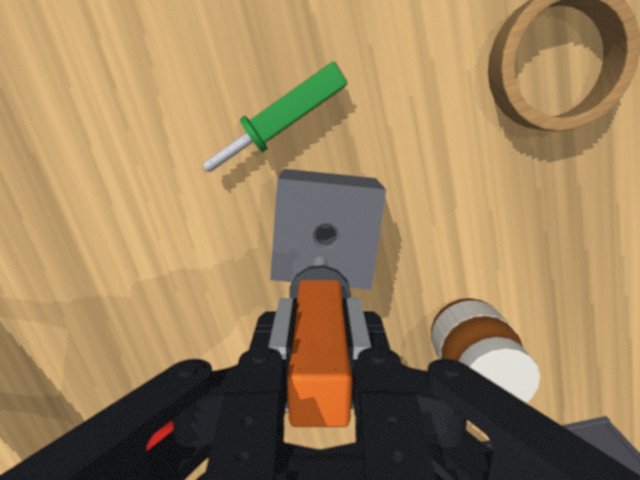

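Wrist view: the hole is at (326,234) and the pin tip at (320,260), which needs about +3 mm in x. The decoy lies free at (210,166)–(338,70).

{"method": "move_arm", "body": {
  "deltas": [
    [[0,0,0],[0.03,-0.007,0],1],
    [[0,0,0],[0.03,-0.007,0],1],
    [[0,0,0],[0.03,-0.007,-0.15],1],
    [[0,0,0],[0.03,-0.007,-0.3],1],
    [[0,0,0],[0.03,-0.007,-0.45],1],
    [[0,0,0],[0.03,-0.007,-0.55],1],
    [[0,0,0],[0.03,-0.007,-0.6],1],
    [[0,0,0],[0.03,-0.007,-0.6],1]
  ]
}}

```text
time: 27.98
tool_pos: [0.4921, -0.2634, 0.1059]
tcp_rot: [-2.481, -1.926, 0.0]
wrist_force: [-0.1, 0.1, -0.8]
width: 0.198
```

{"method": "move_arm", "body": {
  "deltas": [
    [[0,0,0],[0,0,-0.08],1],
    [[0,0,0],[0,0,-0.16],1],
    [[0,0,0],[0,0,-0.22],1],
    [[0,0,0],[0,0,-0.25],1],
    [[0,0,0],[0,0,-0.26],1],
    [[0,0,0],[0,0,-0.26],1]
  ]
}}

```text
time: 28.72
tool_pos: [0.4924, -0.2635, 0.0804]
tcp_rot: [2.481, 1.927, 0.0]
wrist_force: [0.3, 0.2, -1.7]
width: 0.196
```

```bash
python3 rd.py
```

```text
28.975 [ 0.4924 -0.2636  0.0805  0.149  -0.2356 -1.1562]
```

Still hanging freely with no side force. I go down until it rests, then release.

{"method": "move_arm", "body": {
  "deltas": [
    [[0,0,0],[0,0,-0.01],1],
    [[0,0,0],[0,0,-0.02],1],
    [[0,0,0],[0,0,-0.03],1],
    [[0,0,0],[0,0,-0.03],1]
  ]
}}

```text
time: 29.52
tool_pos: [0.4923, -0.2635, 0.0776]
tcp_rot: [-2.481, -1.927, 0.0]
wrist_force: [-0.8, 0.1, 3.4]
width: 0.199
```

```bash
python3 rd.py
```

```text
29.775 [ 0.4923 -0.2635  0.0776 -1.7255  0.9788  4.2862]
```

{"method": "move_arm", "body": {
  "deltas": [
    [[0,0,0],[0,0,0],0.5],
    [[0,0,0],[0,0,0],0.3],
    [[0,0,0],[0,0,0],0.2],
    [[0,0,0],[0,0,0],0.2],
    [[0,0,0],[0,0,0],0.2],
    [[0,0,0],[0,0,0.2],0.2],
    [[0,0,0],[0,0,0.6],0.2],
    [[0,0,0],[0,0,1],0.2],
    [[0,0,0],[0,0,1],0.2]
  ]
}}

```text
time: 30.95
tool_pos: [0.495, -0.2651, 0.1818]
tcp_rot: [2.475, 1.922, 0.005]
wrist_force: [-0.5, -0.8, -0.7]
width: 0.401
```

```bash
python3 - <<'E'
from rd import *
t,m=rd(2);s=status.read_state();print(t,np.round(m,4),s["width"],s["q"])
w,_=read_camera("wrist");ci=camera_info("wrist");np.savez("w4.npz",p=w,**{k:ci[k] for k in "K D R t".split()})
z=np.load("w1.npz")["p"]
sd,_=read_camera("side");s0=np.load("side.npz")["p"]
f=lambda i,w,h:cv2.resize(i,(w,h))
a=np.hstack([f(w,400,300),f(sd[240:390,200:400],400,300)])
b=np.hstack([f(s0[240:390,200:400],400,300),f(z[130:205,190:290],400,300)])
cv2.imwrite("pics/m.png",np.vstack([a,b])[...,::-1])
E
```

```text
31.0 [ 0.4942 -0.2646  0.1806 -0.0647 -0.9071 -0.8863] 0.39957547531873916 [-5.36014714e-01  8.45748206e-02  1.91514316e+00 -1.48949699e-05
  1.14101288e+00 -2.85742782e-01]
```

View pics/m.png

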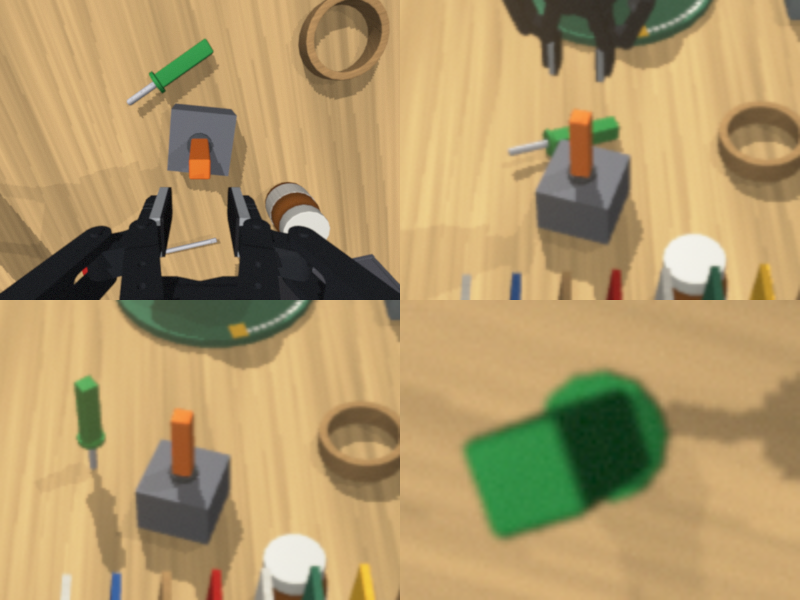

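The feeler is home: collar flat on the block, handle upright, fingers clear. Next I check the decoy. In the first images it seemed to lean, so it may not have been my contact that toppled it.

```bash
python3 - <<'E'
from h import *
z=np.load("w1.npz");cw={k:z[k] for k in "K D R t".split()};cs=camera_info("side");ct=camera_info("top")
col=onplane(cw,241,164,.0425);top=onplane(cw,222,174,.115);print("w1 collar",col,"top if z=.115",top,"tilt deg",np.degrees(np.arctan2(np.hypot(*(top-col)[:2]),.0725)))
# side t=0: pin bottom & top from green mask
p=np.load("side.npz")["p"];hsv=cv2.cvtColor(p,cv2.COLOR_RGB2HSV);yy,xx=np.mgrid[:480,:640]
m=(np.hypot(xx-245,yy-297)<30)&(hsv[...,0]>45)&(hsv[...,0]<80)&(hsv[...,1]>120)
ys,xs=np.nonzero(m);print("side green",xs.min(),xs.max(),ys.min(),ys.max(),xs[ys<ys.min()+8].mean(),xs[ys>ys.max()-6].mean())
c0=np.array([col[0],col[1],0])
print("side: vertical decoy would project bottom,collar,top",proj(cs,[c0,c0+[0,0,.0425],c0+[0,0,.115]]))
print("top: ",proj(ct,[c0,c0+[0,0,.0425],c0+[0,0,.115]]))
p=np.load("top.npz")["p"];hsv=cv2.cvtColor(p,cv2.COLOR_RGB2HSV)
m=(np.hypot(xx-427,yy-313)<18)&(hsv[...,0]>45)&(hsv[...,0]<85)&(hsv[...,1]>90);ys,xs=np.nonzero(m);print("top green",m.sum(),xs.min(),xs.max(),ys.min(),ys.max(),xs.mean(),ys.mean())
z=np.load("w4.npz");cw={k:z[k] for k in "K D R t".split()}
for n,u,v in(("pin tip",206,164),("handle end",334,72)):print(n,onplane(cw,u,v,.01))
E
```

```text
w1 collar [ 0.4044717  -0.20779763  0.0425    ] top if z=.115 [ 0.40633431 -0.2077636   0.115     ] tilt deg 1.4719159202192826
side green 239 249 285 312 241.25 245.5
side: vertical decoy would project bottom,collar,top [[246.79125878 323.73416354]
 [245.38250377 308.73013826]
 [242.83268343 281.47457232]]
top:  [[420.86416296 314.89967963]
 [424.35125397 314.11635498]
 [430.96178154 312.62889811]]
top green 165 417 434 307 319 425.06666666666666 312.44848484848484
pin tip [ 0.41764758 -0.2028296   0.01      ]
handle end [ 0.52571517 -0.1644621   0.01      ]
```

The decoy stood upright at (0.404, −0.208) before my descent, so my open gripper knocked it over. Standing it back up would mean balancing it freely on an 8 mm pin with the tool horizontal, right beside the finished stand. I judge that more likely to do harm than good, so I leave it lying. I check the bystanders once, then hand in.

```bash
python3 - <<'E'
from h import *
a=np.load("top.npz")["p"];b=np.load("top2.npz")["p"];c,_=read_camera("top")
d=lambda p:cv2.absdiff(cv2.GaussianBlur(a,(5,5),0),cv2.GaussianBlur(p,(5,5),0)).max(2)
for n,u,v in(("mug",152,215),("brush",160,290),("puck",189,183),("tape",413,195),("jar",503,233),("screwdriver",517,330),("record",290,252),("stand",448,273)):
    f=lambda p:round(float((d(p)[v-22:v+22,u-22:u+22]>40).mean()),3);print(n,"frac changed t=25:",f(b),"now:",f(c))
print(status.read_state()["tool_pos"]);print(order.finish_job())
E
```

```text
mug frac changed t=25: 0.586 now: 0.0
brush frac changed t=25: 0.234 now: 0.0
puck frac changed t=25: 0.504 now: 0.0
tape frac changed t=25: 0.0 now: 0.0
jar frac changed t=25: 0.0 now: 0.925
screwdriver frac changed t=25: 0.0 now: 0.776
record frac changed t=25: 0.0 now: 0.0
stand frac changed t=25: 0.1 now: 0.173
[ 0.49112612 -0.26277049  0.17541585]
the job is handed in; nothing more can be done
None
```

I traced the record's edge from the yellow mark to the blue one and put the feeler back in its stand. But I knocked over the green look-alike on the way, so "leave everything else where it is" was not fully met. I handed the job in at about 31 s.

- **Trace:** I ran the pin along the edge past a = 0, to just beyond the blue mark. The edge-normal force at the 14 stops was 3.3 to 6.1 N. I did not measure it while the arm was moving between stops.
- **Feeler:** It went back into the hole with no side force, seated at the same height it was picked from, and was released. The last pictures show it upright with its collar flat on the block and the fingers clear.
- **Green look-alike:** It stood on its pin at about (0.404, −0.208) until my open gripper came down beside it. It now lies next to the stand. I left it there, because standing it up again on an 8 mm pin beside the stand risked disturbing the finished work.
- **Other items:** Comparing top-camera pictures with the start, the mug, brush, puck, tape and record are unchanged at the end. The jar and screwdriver were unchanged at 25 s. The final picture differs at both spots, most likely because the arm covers them there, so I could not confirm them at the end.

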